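Show a guest how the toaster is used

ROBOT

A 6-joint arm with a two-finger parallel gripper is mounted at the origin on a cart in front of the work surface, level with it; the furniture and walls round the work are solid. World frame = base frame: x ahead of the robot, y to its left, z up, the work surface at z = 0. Lengths are in mm, angles in rad, forces in N, time in s.
With the tool pointing down it reaches from about 275 to 850 mm from the base axis. Payload 5.2 kg.
Tool frame: the origin (TCP) lies on the centre line of the jaws, within the pads' length; the fingertips stand 19 mm ahead of it and the grasp point (between the pads) is the TCP (env.tip_extent is the distance from the TCP to the fingertips, in mm); y points along the fingers, z is the direction in which the jaws open and shut, and the axes are right-handed (so a half turn about y gives the same grasp; the last joint's range is limited). The gripper opens to 85 mm and grips with 20 to 120 N. Pads are 22 mm wide; open, the fingers measure 114 mm over their backs; the gripper's body (76 mm by 85 mm) begins 54 mm behind the grasp point. The pads swing forward as they close: fully open they stand 13 mm farther back than shut.
Start: joints at [1.136, 0.259, 1.535, -0, 1.348, -0.203], TCP at [126.329, 535.3, 250.31] pointing down, gripper open.
Joint ranges: [-3.14, 3.14], [-0.91, 2.08], [0.19, 2.58], [-1.22, 4.36], [0.22, 2.71], [-3.12, 3.12]. Speed limits (rad/s): [2.57, 2.57, 3.14, 3.14, 3.14, 3.14].

INTERFACE

Orientations are given as a rotation vector (axis times angle).
In Python, from bench import env gives the robot as it stands.
- The arm moves only by the tool jog_arm, never from a script. Its argument "commands" is a list of rows, each an object with "fingers": the closure, from 0 (fully open) to 1 (shut); "dp": the shift along the world's x, y, z in mm, a list of three; "angular": the turn, a rotation vector about the world's x, y, z in degrees, a list of three. A call has 1 to 5 rows; each row shifts and turns the commanded pose from where the row before left it; what a row does not reach is not made up. A row lasts 1/8 s, in which the tool goes at most 62.5 mm and 10.7 degrees, less where a joint would pass 70% of its speed; a pose out of reach is approached as far as the arm can. A call is refused whole if a number of a shift passes 62.5 or a number of a turn 10.7, either way. A call with a gripper value outside its range is refused whole. The fingers move at their own pace and stop on an object; "newtons" is the grip in N (left out, the last holds). Time passes only in rows, so rows that do not move let the fingers close. It gives the time, the measured TCP pose, the force and the opening at its end, in the units of the state.
- env.sense(): the state, without advancing time (a new reading comes with each control period).
- env.get_image(name): name is "scene" or "top" or "wrist"; returns the picture (420x560x3 uint8, red, green, blue); there is no depth.
- env.camera_info(name): a dict with "fovy" (degrees; the focal length in pixels is half the picture's height over the tangent of half this angle, whatever the lens; pixels are square), "cx", "cy" (the principal point, pixels), "eye" and "rotation" of the camera in the world. Camera axes: x right, y up, looking along -z (the intrinsics and any distortion apply to the point x, -y, -z); pixel columns grow to the right and rows downward; lengths in mm; the calibration is good to about 2 mm. A picture is of the moment at which its call begins: read the wrist's pose just before it. camera_info takes no time and is no camera call; for the wrist camera it gives the pose at the moment of the call.
- env.sign_off(): hands the job in, once; it reports no verdict.
The state is a dict: "clock": time; "joint_positions": joint angles; "joint_velocities": joint speeds; "effort": joint torques, N m; "position": TCP position; "tool_rot": TCP orientation; "force": force on the tool from outside, world axes, zero at the start; "ft_torque": the same for the moment, N m; "gripper_width": opening from 0.0 (shut) to 1.0 (fully open).
Only numpy, scipy, OpenCV 4.12 (cv2) and the standard library are available. Lean on these libraries where they do the work, as an engineer would, in place of code of your own. Each camera call takes 0.05 s, during which the arm holds its last target. There are 200 camera calls.

TASK

Show a guest how the two-slot toaster is used, in the order one uses it and picking nothing up. First point down at the empty bread slot, where the guest's own slice will go, the fingertips about 3 cm above the middle of the slot, and stay there for two seconds; then point in the same way at the browning dial from just in front of it, the fingertips 3 to 4 cm off its face; last, press the lever on the toaster's end all the way down, so that the waiting slice sinks in, and draw back. Do not touch the dial or the bread, do not shift the toaster, and leave everything else on the table where it is.

Things in the scene. Friction and masses are not known exactly. Their poses are not given: they have to be found in the camera images.
- toaster: White two-slot toaster, loose on the table, 1.2 to 1.9 kg. Housing 240 mm long (its x from -132 to 108 mm), 148 mm wide (y -65 to 83 mm), 190 mm high. Origin at the table top, under it. Its +x points out of the end that carries the lever, its -y out of the long side that carries the dial, z up. Two parallel bread slots in its top run along its x; a slice of bread stands in the one away from the dial.
- empty_slot (a point): Middle of the mouth of the empty slot, the one on the dial's side (28 mm wide, 166 mm long, centre line at y = -11 mm in the toaster's frame; the other slot's is at y = +29 mm), level with the toaster's top, 190 mm above the table. Axes as the toaster's: x along the slot, z up.
- toaster_browning: Browning dial, a grey round knob 30 mm across that stands 14 mm out of the toaster's long side, near the lever's end. Its axis runs along the toaster's y through x = 71, z = 56 mm in the toaster's frame. This entry's own origin does not lie on the dial: it is a point of the toaster's base that swings with the dial's setting, so go by dial_face. The dial turns if touched; it must not be touched.
- dial_face (a point): Centre of the dial's front face (the dial's axis), 56 mm above the table; one stands in front of it by moving from here along the toaster's -y.
- toaster_lever (a joint): Lever of the toaster, m of travel: 0 = up, 0.060 = fully down (hard stop). It slides straight down, resists with about 1.5 to 2 N and stays where it is left; the bread lift goes with it.
- lever_top (a point): Centre of the top face of the lever's thumb piece, 149 mm above the table when up, 89 mm when down. The thumb piece is 21 mm long (toaster's x), 32 mm wide (y), 14 mm thick; this point lies 15 mm out from the end wall of the housing, which rises to 190 mm, so near the bottom a wide gripper needs to lean outwards (along the toaster's +x) by some 30 degrees.
- bread: Slice of bread standing in the other slot on the bread lift, 104 mm long, 14 mm thick, 114 mm high; origin at the middle of its lower edge. It sticks up 36 mm above the toaster's top and sinks 60 mm with the lever. Not to be touched.
- plate: White plate, 216 mm across, 19 mm high; origin under its centre. Leave alone.
- slice: Second slice of bread, 104 x 114 x 14 mm, lying on the plate; origin under it. Leave alone.
- mug: Green and white mug with a handle, 78 mm across, 101 mm high; origin under its middle. Leave alone.
- tea_glass: Square glass with tea sachets, 87 x 83 x 97 mm; origin under its centre. Leave alone.
- teaspoon: Steel teaspoon, 132 mm long, 9 mm high; origin under its middle. Leave alone.
- jar: Tall glass jar with a red lid, 61 mm across, 161 mm high; origin under its centre. Leave alone.
- mill: Wooden mill, 58 mm across, 170 mm high; origin under its centre. Leave alone.
- lemon: Lemon, 78 x 55 x 56 mm; origin under its centre. Leave alone.

How it is judged (in metres and radians):
On the way, in this order (a step that is already met when the one before it is completed fails the run):
1. points down at the empty slot for 1.5 s, lever up: grasp point 15 to 85 mm above its mouth, within 15 mm of its centre line and 60 mm of its middle, touching nothing (x of the grasp point in the frame of empty_slot between -0.06 and 0.06 m and y of the grasp point in the frame of empty_slot between -0.015 and 0.015 m and z of the grasp point in the frame of empty_slot between 0.015 and 0.085 m and contact force between the fingers and anything else below 0.2 N and value of joint toaster_lever below 0.008 m), for 1.5 s.
2. points at the dial for 1.5 s, lever up: grasp point 15 to 90 mm before its face, within 35 mm sideways and 95 mm in all, 30 to 130 mm above the table, touching nothing (x of the grasp point in the frame of toaster between 0.036 and 0.106 m and y of the grasp point in the frame of toaster between -0.17 and -0.095 m and z of the grasp point in the frame of toaster between 0.03 and 0.13 m and distance between the grasp point and dial_face below 0.095 m and contact force between the fingers and anything else below 0.2 N and value of joint toaster_lever below 0.008 m), for 1.5 s.
3. lever pressed fully down (value of joint toaster_lever above 0.055 m), for 0.2 s.
At the end, for the whole second after the job is handed in: The lever is within 5 mm of the bottom of its 60 mm travel; the toaster stands upright within 25 mm of where it stood, at rest; all other things lie within 15 mm of where they were (value of joint toaster_lever above 0.055 m and distance of toaster from where it was at the start of the episode below 0.025 m and angle between toaster's own z axis and vertical below 0.05 rad and linear speed of toaster below 0.01 m/s and distance of each of plate, slice, mug, tea_glass, teaspoon, jar, mill, lemon from where it was at the start of the episode below 0.015 m); the robot touches nothing.
It fails at once if the dial is touched (contact force between any of the fingers, the arm and toaster_browning above 0.3 N).
It fails at once if the bread in the toaster is touched (contact force between any of the fingers, the arm and bread above 0.3 N).
It fails at once if the toaster is shifted by more than 25 mm, lifted or tipped (distance of toaster from where it was at the start of the episode above 0.025 m or height (world z) of toaster above 0.012 m or angle between toaster's own z axis and vertical above 0.1 rad).
It fails at once if another thing on the table is moved by more than 15 mm (distance of any of plate, slice, mug, tea_glass, teaspoon, jar, mill, lemon from where it was at the start of the episode above 0.015 m).
It also fails if it takes over 64 s, if anything falls off the work surface, if the arm or the gripper's body presses on something with over 40 N, if the wrist force passes 120 N, or if a joint passes its speed limit or range.

## Working session

There is one attempt and no reset: what is moved stays moved. The work goes in short steps, Python scripts to look and compute and a tool call to move; the robot and the scene stay as the last step left them, time stands still between calls to the robot, and variables do not carry over. Pictures are saved under pics/ and viewed, about 8 in all and at most 12, crops included, and the job is handed in when it is done.

Besides the shell and the picture viewer there is one more tool, called after "Emit:" by a JSON object that holds its "name" and its "arguments". jog_arm: Moves the arm, as the interface text tells. Its arguments: {"type":"object","properties":{"commands":{"type":"array","items":{"type":"object","properties":{"fingers":{"type":"number"},"dp":{"type":"array","items":{"type":"number"}},"angular":{"type":"array","items":{"type":"number"}}}}},"newtons":{"type":"number"}},"required":["commands"]}

```bash
mkdir -p pics; ls; python3 - <<'E'
from bench import env
import cv2
s=env.sense();print(s['clock'],s['position'],s['tool_rot'],s['force'],s['gripper_width'],env.tip_extent)
for n in ['scene','top']:
    i=env.camera_info(n);print(n,i)
    cv2.imwrite(f'pics/{n}0.png',cv2.cvtColor(env.get_image(n),cv2.COLOR_RGB2BGR))
E
```

```text
pics
0.0 [126.07913069 534.85243923 249.48063191] [-1.56485135  0.18250606 -0.1815256 ] [-0.47575852 -0.59913687 -0.26549825] 0.999184516009634 19.0
scene {'fovy': 52.829586460887924, 'cx': 285.6743779881825, 'cy': 196.0689613543613, 'eye': array([ 176.70508601,  307.18128389, 1051.30895079]), 'rotation': array([ 0.27711416, -0.56716222, -2.19809377])}
top {'fovy': 44.0544592931566, 'cx': 284.04812351369077, 'cy': 213.25314692501271, 'eye': array([ 388.79195431,    8.41680468, 1318.43569172]), 'rotation': array([ 0.0994807 , -0.12643263, -1.56906304])}
```

View pics/scene0.png

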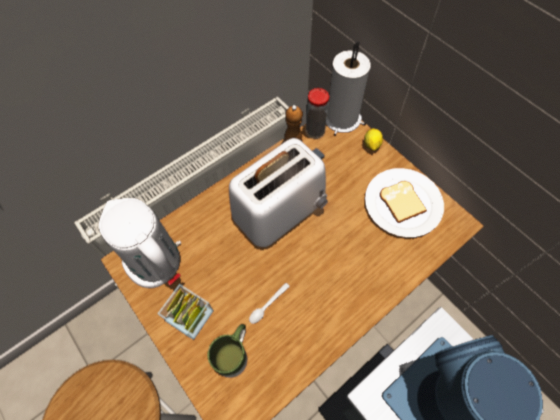

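View pics/top0.png

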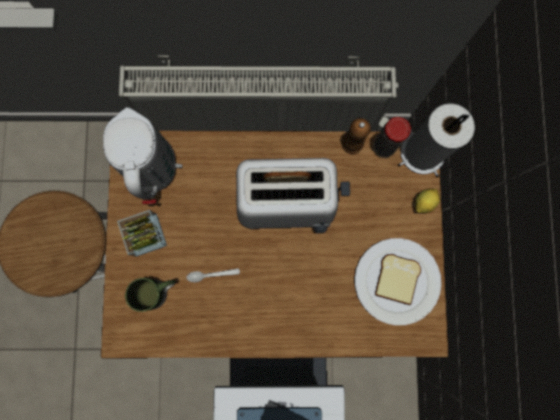

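```bash
cat > h.py <<'E'
import numpy as np, cv2
from scipy.spatial.transform import Rotation as R
from bench import env
def cam(n):
    i=env.camera_info(n); return i, 210/np.tan(np.radians(i['fovy']/2)), R.from_rotvec(i['rotation']).as_matrix()
def proj(c,P):
    i,f,M=c; q=(np.atleast_2d(P)-i['eye'])@M
    return np.c_[i['cx']+f*q[:,0]/-q[:,2], i['cy']-f*q[:,1]/-q[:,2]]
def ray(c,uv,z):
    i,f,M=c; d=M@np.array([(uv[0]-i['cx'])/f,-(uv[1]-i['cy'])/f,-1]); return i['eye']+d*(z-i['eye'][2])/d[2]
def tw(p,P):  # toaster->world, p=(x,y,yaw)
    c,s=np.cos(p[2]),np.sin(p[2]); P=np.atleast_2d(P)
    return np.c_[p[0]+c*P[:,0]-s*P[:,1], p[1]+s*P[:,0]+c*P[:,1], P[:,2]]
E
python3 - <<'E'
from h import *
for n in ['top','scene']:
    c=cam(n);print(n,proj(c,[[126,535,250],[0,0,0],[300,0,0]]).round())
    im=cv2.imread(f'pics/{n}0.png')
    x,y=(215,130) if n=='top' else (215,125)
    cr=im[y:y+125,x:x+150]
    cv2.imwrite(f'pics/{n}c.png',cv2.resize(cr,None,fx=5,fy=5,interpolation=cv2.INTER_CUBIC)[:600])
    print(env.camera_info(n).keys())
E
```

```text
top [[  5. 426.]
 [279. 452.]
 [279. 324.]]
dict_keys(['fovy', 'cx', 'cy', 'eye', 'rotation'])
scene [[189. 576.]
 [445. 402.]
 [352. 299.]]
dict_keys(['fovy', 'cx', 'cy', 'eye', 'rotation'])
```

View pics/topc.png

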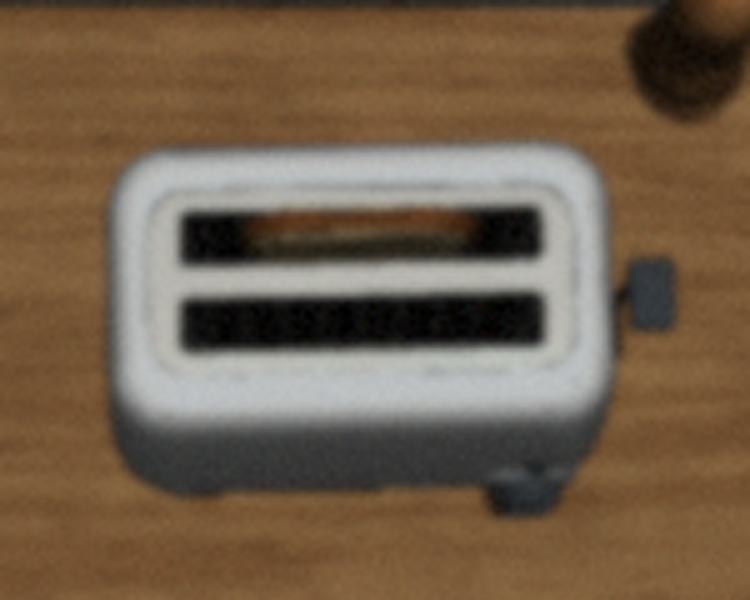

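View pics/scenec.png

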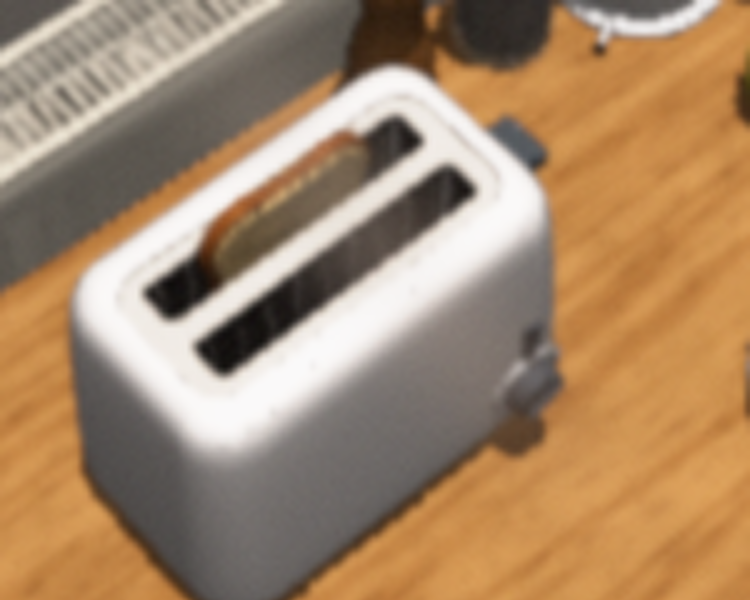

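```bash
python3 - <<'E'
from h import *
from scipy.optimize import least_squares
cs={n:cam(n) for n in('top','scene')}
off={'top':(215,130),'scene':(215,125)}
def mk(sx): # slot corners (-x,+y),(+x,+y),(+x,-y),(-x,-y)
    return np.array([[sx-83,3,190],[sx+83,3,190],[sx+83,-25,190],[sx-83,-25,190]]+[[sx-83,43,190],[sx+83,43,190],[123,9,149],[71,-79,56]])
obs={'top':[(183,301),(542,293),(542,342),(183,351),(183,213),(540,208),(652,282),(525,505)],
 'scene':[(195,350),(440,167),(474,190),(225,377),(145,292),(400,115),(520,140),(536,382)]}
def res(p,full=False):
    r=[]
    for n in obs:
        o=(np.array(obs[n])+.5)/5-.5+off[n]
        P=mk(p[3]); P[6,1]=p[4]; q=proj(cs[n],tw(p,P))-o
        r.append(q)
    return r if full else np.ravel(r)
s=least_squares(res,[450,0,-1.57,-12,9],loss='soft_l1')
print(s.x.round(3)); print(np.array(res(s.x,True)).round(1))
p=s.x
print('slot',tw(p,[[p[3],-11,190]]),'dial',tw(p,[[71,-79,56]]),'lever',tw(p,[[123,p[4],149]]))
E
```

```text
[605.067 -28.867   4.742 -11.204   9.802]
[[[-1.9 -0.3]
  [ 1.3 -0.8]
  [ 1.8  1.8]
  [-1.6  2.2]
  [-2.3 -0.4]
  [ 0.9 -1.5]
  [-0.3  1.3]
  [ 0.7  0.2]]

 [[-1.5 -0.5]
  [ 2.1 -2.6]
  [ 3.   0. ]
  [ 0.1  2. ]
  [-2.   0. ]
  [-0.6 -2.1]
  [-1.5 -0.5]
  [ 1.7  2.4]]]
slot [[593.74073186 -17.99327965 190.        ]] dial [[ 528.20336265 -102.17371035   56.        ]] lever [[ 618.50585964 -151.52280462  149.        ]]
```

```bash
python3 - <<'E'
from h import *
from scipy.optimize import least_squares
cs={n:cam(n) for n in('top','scene')}
off={'top':(215,130),'scene':(215,125)}
def mk(sx):
    return np.array([[sx-83,3,190],[sx+83,3,190],[sx+83,-25,190],[sx-83,-25,190]]+[[sx-83,43,190],[sx+83,43,190],[123,9,149],[71,-79,56]])
obs={'top':[(183,301),(542,293),(542,342),(183,351),(183,213),(540,208),(652,282),(525,505)],
 'scene':[(195,350),(440,167),(474,190),(225,377),(145,292),(400,115),(520,140),(536,382)]}
def res(p,full=False):
    r=[]
    for k,n in enumerate(obs):
        o=(np.array(obs[n])+.5)/5-.5+off[n]
        P=mk(p[3]); P[6,1]=p[4]; u=proj(cs[n],tw(p,P)); c0=np.array([cs[n][0]['cx'],cs[n][0]['cy']]); d=(u-c0)/cs[n][1]
        r.append(c0+d*cs[n][1]*(1+p[5+k]*(d**2).sum(1,keepdims=True))-o)
    return r if full else np.ravel(r)
for dz in (0,):
  s=least_squares(res,[605,-29,-1.54,-12,9,0,0],loss='soft_l1')
  p=s.x;print(p.round(3),s.cost); print(np.array(res(p,True)).round(1).tolist())
  print('slot',tw(p,[[p[3],-11,190]]),'dial',tw(p,[[71,-79,56]]),'lever',tw(p,[[123,p[4],149]]))
E
```

```text
[607.408 -36.259  -1.55  -17.494  14.049  -3.382  -4.208] 13.858166926690856
[[[-0.6, -1.1], [0.6, -0.7], [1.3, 1.4], [-0.6, 1.0], [-0.3, -0.1], [-0.2, -0.2], [-1.0, 0.7], [2.5, -0.9]], [[-1.0, -1.6], [1.1, -1.2], [1.7, 0.9], [0.0, 0.8], [-0.0, -0.5], [-1.1, 0.4], [-3.2, 0.2], [1.7, 0.4]]]
slot [[596.04814036 -18.99665611 190.        ]] dial [[ 529.8959552  -108.87991715   56.        ]] lever [[ 624.00265127 -158.94115708  149.        ]]
```

```bash
python3 - <<'E'
from h import *
c=cam('top')
for n,uv,z in [('mill',(360,128),165),('jar',(397,130),161),('lemon',(428,201),30),('plate',(398,281),15),('roll',(451,126),250),('spoon',(212,274),5)]: print(n,ray(c,uv,z).round())
c=cam('scene')
for n,uv,z in [('mill',(294,113),165),('jar',(319,97),161),('roll',(349,64),250)]: print(n,ray(c,uv,z).round())
s=env.sense();print(R.from_rotvec(s['tool_rot']).as_matrix().round(3))
w=cam('wrist');print(w[0])
E
```

```text
mill [ 755. -187.  165.]
jar [ 751. -274.  161.]
lemon [ 607. -378.   30.]
plate [ 406. -299.   15.]
roll [ 733. -369.  250.]
spoon [425. 167.   5.]
mill [ 746. -180.  165.]
jar [ 749. -272.  161.]
roll [ 727. -350.  250.]
[[ 0.973 -0.001  0.23 ]
 [-0.23  -0.002  0.973]
 [-0.    -1.    -0.002]]
{'fovy': 66.4352243555763, 'cx': 280.3178308445098, 'cy': 209.82256965507437, 'eye': array([ 63.35052837, 549.47244735, 372.6183986 ]), 'rotation': array([-0.22240186, -0.17451607,  1.33132747])}
```

Emit:
{"name": "jog_arm", "arguments": {"commands": [{"fingers":1,"dp":[0,0,30]},{"fingers":1,"dp":[10,-50,20]},{"fingers":1,"dp":[20,-55,0]},{"fingers":1,"dp":[25,-55,0]},{"fingers":1,"dp":[30,-50,0]}]}}

```text
validation failed for argument at $.co...
```

Emit:
{"name": "jog_arm", "arguments": {"commands": [{"fingers":1.0,"dp":[0,0,30],"angular":[0,0,5]},{"fingers":1.0,"dp":[10,-50,20],"angular":[0,0,5]},{"fingers":1.0,"dp":[20,-50,0],"angular":[0,0,5]},{"fingers":1.0,"dp":[30,-50,0],"angular":[0,0,0]},{"fingers":1.0,"dp":[30,-50,0],"angular":[0,0,0]}]}}

```text
clock: 0.72
position: [216.5, 333.7, 300.1]
tool_rot: [-1.571, -0.025, 0.024]
force: [0.8, 0.0, 1.0]
gripper_width: 0.004
```

Emit:
{"name": "jog_arm", "arguments": {"commands": [{"fingers":1.0,"dp":[40,-50,20],"angular":[0,0,0]},{"fingers":1.0,"dp":[40,-50,20],"angular":[0,0,0]},{"fingers":1.0,"dp":[40,-50,0],"angular":[0,0,0]},{"fingers":1.0,"dp":[40,-50,0],"angular":[0,0,0]},{"fingers":1.0,"dp":[40,-50,0],"angular":[0,0,0]}]}}

```text
clock: 1.35
position: [408.8, 93.9, 337.6]
tool_rot: [-1.57, -0.023, 0.023]
force: [0.8, 0.2, -0.6]
gripper_width: -0.001
```

Emit:
{"name": "jog_arm", "arguments": {"commands": [{"fingers":1.0,"dp":[40,-40,0],"angular":[0,0,0]},{"fingers":1.0,"dp":[40,-30,0],"angular":[0,0,0]},{"fingers":1.0,"dp":[40,-20,0],"angular":[0,0,0]},{"fingers":1.0,"dp":[40,-10,0],"angular":[0,0,0]},{"fingers":1.0,"dp":[0,0,0],"angular":[0,0,0]}]}}

```text
clock: 1.98
position: [569.7, -5.5, 335.5]
tool_rot: [-1.57, -0.02, 0.024]
force: [-1.3, 0.8, 0.2]
gripper_width: 0.003
```

```bash
python3 - <<'E'
from h import *
s=env.sense();print(s['clock'],s['position'].round(1),s['tool_rot'].round(3))
w=cam('wrist');print(w[0]); im=env.get_image('wrist')
p=[605,-29,-1.545]
print(proj(w,tw(p,[[-12,-11,190],[-95,3,190],[71,3,190],[71,-25,190],[-95,-25,190],[123,9,149],[71,-79,56]])).round())
cv2.imwrite('pics/w1.png',im[:,:,::-1])
E
```

```text
1.975 [569.7  -5.5 335.5] [-1.57  -0.02   0.024]
{'fovy': 66.4352243555763, 'cx': 280.3178308445098, 'cy': 209.82256965507437, 'eye': array([505.38493286,  -8.03718349, 458.73584522]), 'rotation': array([-0.20125561, -0.20861867,  1.58972376])}
[[267. 228.]
 [360. 243.]
 [174. 243.]
 [171. 212.]
 [362. 213.]
 [136. 234.]
 [203. 141.]]
```

View pics/w1.png

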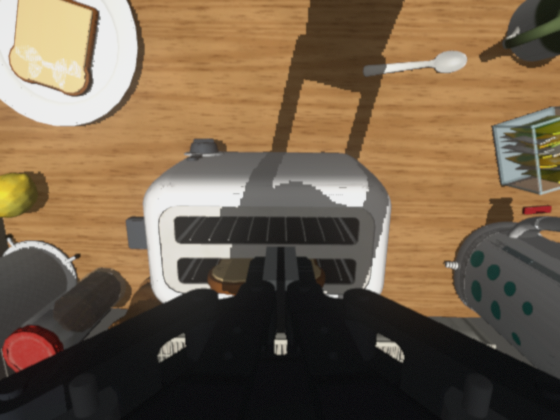

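Emit:
{"name": "jog_arm", "arguments": {"commands": [{"fingers":1.0,"dp":[26,-12,0],"angular":[0,0,0]},{"fingers":1.0,"dp":[0,0,-35],"angular":[0,0,0]},{"fingers":1.0,"dp":[0,0,-35],"angular":[0,0,0]},{"fingers":1.0,"dp":[0,0,-25],"angular":[0,0,0]},{"fingers":1.0,"dp":[0,0,0],"angular":[0,0,0]}]}}

```text
clock: 2.65
position: [591.7, -15.4, 240.8]
tool_rot: [-1.569, -0.02, 0.028]
force: [-0.1, 0.1, 1.1]
gripper_width: 0.002
```

Emit:
{"name": "jog_arm", "arguments": {"commands": [{"fingers":1.0,"dp":[0,0,0],"angular":[0,0,0]},{"fingers":1.0,"dp":[0,0,0],"angular":[0,0,0]},{"fingers":1.0,"dp":[0,0,0],"angular":[0,0,0]},{"fingers":1.0,"dp":[0,0,0],"angular":[0,0,0]},{"fingers":1.0,"dp":[0,0,0],"angular":[0,0,0]}]}}

```text
clock: 3.28
position: [594.0, -16.3, 242.7]
tool_rot: [-1.571, -0.024, 0.023]
force: [0.1, 0.2, -0.2]
gripper_width: -0.0
```

```bash
python3 - <<'E'
from h import *
for n in('top','scene'): cv2.imwrite(f'pics/{n}2.png',env.get_image(n)[:,:,::-1])
a=cv2.imread('pics/top2.png')[120:270,190:390];b=cv2.imread('pics/scene2.png')[90:270,200:400]
cv2.imwrite('pics/c2.png',cv2.resize(np.vstack([a,b])[:,:],None,fx=1.8,fy=1.8))
w=env.get_image('wrist');cv2.imwrite('pics/w2.png',w[:,:,::-1])
E
```

```text
(no output)
```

View pics/c2.png

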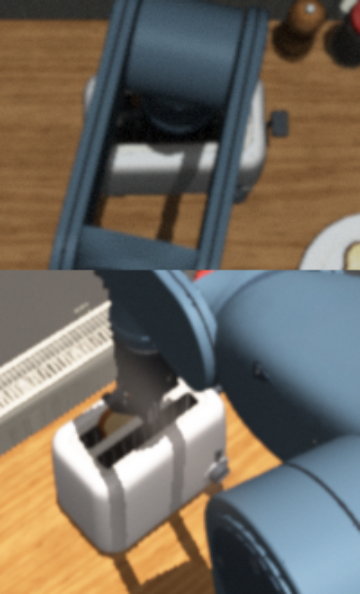

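Emit:
{"name": "jog_arm", "arguments": {"commands": [{"fingers":1.0,"dp":[0,0,-3],"angular":[0,0,0]},{"fingers":1.0,"dp":[0,0,0],"angular":[0,0,0]},{"fingers":1.0,"dp":[0,0,0],"angular":[0,0,0]},{"fingers":1.0,"dp":[0,0,0],"angular":[0,0,0]},{"fingers":1.0,"dp":[0,0,0],"angular":[0,0,0]}]}}

```text
clock: 4.05
position: [594.0, -16.3, 239.6]
tool_rot: [-1.571, -0.024, 0.023]
force: [-0.9, -0.4, -0.7]
gripper_width: 0.001
```

Emit:
{"name": "jog_arm", "arguments": {"commands": [{"fingers":1.0,"dp":[0,0,0],"angular":[0,0,0]},{"fingers":1.0,"dp":[0,0,0],"angular":[0,0,0]},{"fingers":1.0,"dp":[0,0,0],"angular":[0,0,0]},{"fingers":1.0,"dp":[0,0,0],"angular":[0,0,0]},{"fingers":1.0,"dp":[0,0,0],"angular":[0,0,0]}]}}

```text
clock: 4.68
position: [594.0, -16.3, 239.6]
tool_rot: [-1.571, -0.024, 0.024]
force: [-0.4, -0.1, 0.3]
gripper_width: -0.003
```

Emit:
{"name": "jog_arm", "arguments": {"commands": [{"fingers":1.0,"dp":[0,0,0],"angular":[0,0,0]},{"fingers":1.0,"dp":[0,0,0],"angular":[0,0,0]},{"fingers":1.0,"dp":[0,0,0],"angular":[0,0,0]},{"fingers":1.0,"dp":[0,0,0],"angular":[0,0,0]},{"fingers":1.0,"dp":[0,0,0],"angular":[0,0,0]}]}}

```text
clock: 5.3
position: [594.0, -16.3, 239.6]
tool_rot: [-1.571, -0.024, 0.024]
force: [0.2, 0.2, -0.5]
gripper_width: 0.002
```

Emit:
{"name": "jog_arm", "arguments": {"commands": [{"fingers":1.0,"dp":[0,0,0],"angular":[0,0,0]},{"fingers":1.0,"dp":[0,0,0],"angular":[0,0,0]},{"fingers":1.0,"dp":[0,0,0],"angular":[0,0,0]},{"fingers":1.0,"dp":[0,0,40],"angular":[0,0,0]},{"fingers":1.0,"dp":[0,0,45],"angular":[0,0,0]}]}}

```text
clock: 5.92
position: [593.5, -16.2, 324.6]
tool_rot: [-1.57, -0.022, 0.025]
force: [0.5, 0.1, -0.2]
gripper_width: 0.006
```

Emit:
{"name": "jog_arm", "arguments": {"commands": [{"fingers":1.0,"dp":[-40,-20,0],"angular":[0,0,0]},{"fingers":1.0,"dp":[-40,-20,0],"angular":[0,0,0]},{"fingers":1.0,"dp":[-40,-20,0],"angular":[0,-9,0]},{"fingers":1.0,"dp":[-34,-25,0],"angular":[0,-9,0]},{"fingers":1.0,"dp":[0,0,-30],"angular":[0,-9,0]}]}}

```text
clock: 6.55
position: [439.9, -103.1, 297.1]
tool_rot: [-1.552, -0.4, -0.356]
force: [0.2, 0.9, -1.2]
gripper_width: -0.0
```

Emit:
{"name": "jog_arm", "arguments": {"commands": [{"fingers":1.0,"dp":[0,0,-40],"angular":[0,-9,0]},{"fingers":1.0,"dp":[0,0,-40],"angular":[0,-9,0]},{"fingers":1.0,"dp":[0,0,-40],"angular":[0,0,0]},{"fingers":1.0,"dp":[0,0,-40],"angular":[0,0,0]},{"fingers":1.0,"dp":[0,0,0],"angular":[0,0,0]}]}}

```text
clock: 7.18
position: [451.1, -82.5, 175.6]
tool_rot: [-1.503, -0.551, -0.51]
force: [-0.0, -0.0, 0.5]
gripper_width: -0.005
```

```bash
python3 - <<'E'
from h import *
s=env.sense();print(s['clock'],s['position'].round(1),s['joint_positions'].round(2));print(R.from_rotvec(s['tool_rot']).as_matrix()[:,1].round(3))
w=cam('wrist'); im=env.get_image('wrist')
p=[606,-29,-1.545]
print(proj(w,tw(p,[[71,-79,56],[123,9,149],[71,-25,190],[-95,-25,190]])).round(), proj(w,[s['position']]))
cv2.imwrite('pics/w3.png',im[:,:,::-1])
E
```

```text
7.175 [451.1 -82.5 175.6] [-0.79 -0.12  2.37  0.94  0.59 -3.12]
[ 0.628  0.01  -0.779]
[[256. 186.]
 [199. 330.]
 [252. 375.]
 [481. 376.]] [[281.74313503 283.49374172]]
```

View pics/w3.png

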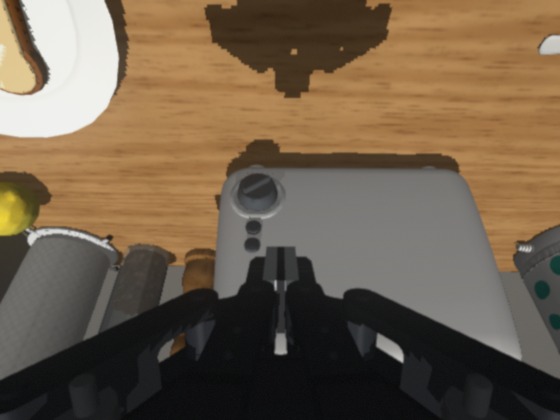

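Emit:
{"name": "jog_arm", "arguments": {"commands": [{"fingers":1.0,"dp":[-5,0,10],"angular":[6.3,0,-7.8]},{"fingers":1.0,"dp":[0,0,0],"angular":[6.3,0,-7.8]},{"fingers":1.0,"dp":[0,0,0],"angular":[6.3,0,-7.8]},{"fingers":1.0,"dp":[0,0,0],"angular":[6.3,0,-7.8]},{"fingers":1.0,"dp":[0,0,0],"angular":[6.3,0,-7.8]}]}}

```text
clock: 7.85
position: [447.3, -84.5, 188.7]
tool_rot: [-1.126, 0.131, -1.095]
force: [-1.1, 0.6, 0.5]
gripper_width: 0.003
```

Emit:
{"name": "jog_arm", "arguments": {"commands": [{"fingers":1.0,"dp":[0,0,0],"angular":[6.3,0,-7.8]},{"fingers":1.0,"dp":[0,0,0],"angular":[6.3,0,-7.8]},{"fingers":1.0,"dp":[0,0,0],"angular":[6.3,0,-7.8]},{"fingers":1.0,"dp":[0,0,0],"angular":[6.3,0,-7.8]},{"fingers":1.0,"dp":[0,0,0],"angular":[0,0,0]}]}}

```text
clock: 8.48
position: [447.2, -84.4, 188.4]
tool_rot: [-0.705, 0.67, -1.451]
force: [0.1, -0.0, 0.2]
gripper_width: -0.002
```

```bash
python3 - <<'E'
from h import *
s=env.sense();print(s['clock'],s['position'].round(1),s['joint_positions'].round(2));print(R.from_rotvec(s['tool_rot']).as_matrix().round(3))
E
```

```text
8.475 [447.2 -84.4 188.4] [-0.8  -0.16  2.37  0.91  0.62 -1.51]
[[ 0.016  0.636  0.772]
 [-1.    -0.003  0.023]
 [ 0.017 -0.772  0.635]]
```

Emit:
{"name": "jog_arm", "arguments": {"commands": [{"fingers":1.0,"dp":[0,-18,-30],"angular":[0,-5,0]},{"fingers":1.0,"dp":[0,0,-40],"angular":[0,0,0]},{"fingers":1.0,"dp":[15,0,-24],"angular":[0,0,0]},{"fingers":1.0,"dp":[15,0,0],"angular":[0,0,0]},{"fingers":1.0,"dp":[0,0,0],"angular":[0,0,0]}]}}

```text
clock: 9.1
position: [479.4, -90.5, 109.9]
tool_rot: [-0.664, 0.636, -1.446]
force: [0.7, -0.5, 0.1]
gripper_width: -0.003
```

```bash
python3 - <<'E'
from h import *
s=env.sense();print(s['clock'],s['position'].round(1),s['joint_positions'].round(2));y=R.from_rotvec(s['tool_rot']).as_matrix()[:,1];print(y.round(3))
D=tw([606,-29,-1.545],[[71,-79,56]])[0];print('dial',D.round(1),'move',(D-55*y-s['position']).round(1))
E
```

```text
9.1 [479.4 -90.5 109.9] [-0.78  0.14  2.44  1.57  0.5  -2.24]
[ 0.671  0.015 -0.741]
dial [ 528.9 -102.    56. ] move [ 12.6 -12.3 -13.2]
```

Emit:
{"name": "jog_arm", "arguments": {"commands": [{"fingers":1.0,"dp":[3,-4,-4],"angular":[0,0,0]},{"fingers":1.0,"dp":[3,-4,-4],"angular":[0,0,0]},{"fingers":1.0,"dp":[4,-4,-5],"angular":[0,0,0]},{"fingers":1.0,"dp":[2,0,0],"angular":[0,0,0]},{"fingers":1.0,"dp":[0,0,0],"angular":[0,0,0]}]}}

```text
clock: 9.72
position: [490.3, -101.9, 96.3]
tool_rot: [-0.662, 0.641, -1.448]
force: [-0.8, -0.7, -0.0]
gripper_width: 0.003
```

```bash
python3 - <<'E'
from h import *
s=env.sense();print(s['clock'],s['position'].round(1),s['joint_positions'].round(2));y=R.from_rotvec(s['tool_rot']).as_matrix()[:,1];print(y.round(3))
D=tw([606,-29,-1.545],[[71,-79,56]])[0];print('dial',D.round(1),'move',(D-55*y-s['position']).round(1), 'gap',np.linalg.norm(D-19*y-s['position']))
for n in ['wrist','scene']: cv2.imwrite(f'pics/{n}4.png',env.get_image(n)[:,:,::-1])
cv2.imwrite('pics/c4.png',np.hstack([cv2.imread('pics/wrist4.png')[:,:400],cv2.imread('pics/scene4.png')[:,160:]]))
E
```

```text
9.725 [ 490.3 -101.9   96.3] [-0.78  0.2   2.43  1.65  0.5  -2.32]
[ 0.67   0.015 -0.742]
dial [ 528.9 -102.    56. ] move [ 1.8 -0.9  0.6] gap 36.794205940044804
```

View pics/c4.png

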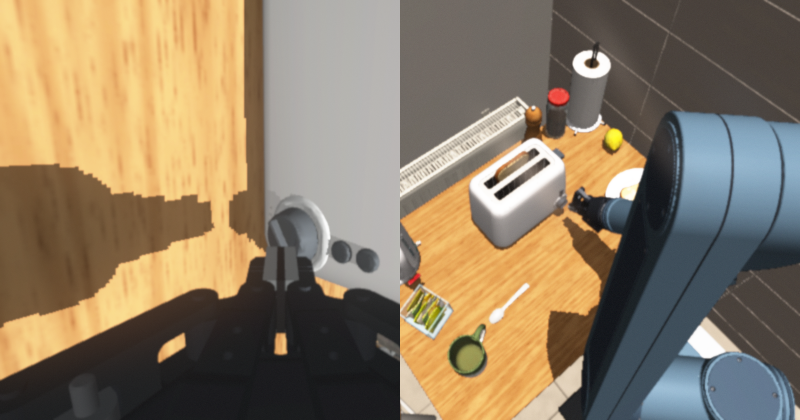

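The wrist view (left) shows the fingertips in line with the dial and a clear gap. The scene view shows the same, with the toaster unmoved. I'll hold here.

Emit:
{"name": "jog_arm", "arguments": {"commands": [{"fingers":1.0,"dp":[0,0,0],"angular":[0,0,0]},{"fingers":1.0,"dp":[0,0,0],"angular":[0,0,0]},{"fingers":1.0,"dp":[0,0,0],"angular":[0,0,0]},{"fingers":1.0,"dp":[0,0,0],"angular":[0,0,0]},{"fingers":1.0,"dp":[0,0,0],"angular":[0,0,0]}]}}

```text
clock: 10.45
position: [490.2, -102.0, 96.4]
tool_rot: [-0.662, 0.64, -1.448]
force: [-0.3, -0.1, 0.0]
gripper_width: -0.0
```

Emit:
{"name": "jog_arm", "arguments": {"commands": [{"fingers":1.0,"dp":[0,0,0],"angular":[0,0,0]},{"fingers":1.0,"dp":[0,0,0],"angular":[0,0,0]},{"fingers":1.0,"dp":[0,0,0],"angular":[0,0,0]},{"fingers":1.0,"dp":[0,0,0],"angular":[0,0,0]},{"fingers":1.0,"dp":[0,0,0],"angular":[0,0,0]}]}}

```text
clock: 11.08
position: [490.2, -102.0, 96.4]
tool_rot: [-0.662, 0.64, -1.448]
force: [0.2, -0.0, -0.4]
gripper_width: 0.003
```

Emit:
{"name": "jog_arm", "arguments": {"commands": [{"fingers":1.0,"dp":[0,0,0],"angular":[0,0,0]},{"fingers":1.0,"dp":[0,0,0],"angular":[0,0,0]},{"fingers":1.0,"dp":[0,0,0],"angular":[0,0,0]},{"fingers":1.0,"dp":[0,0,0],"angular":[0,0,0]},{"fingers":1.0,"dp":[0,0,0],"angular":[0,0,0]}]}}

```text
clock: 11.7
position: [490.2, -102.0, 96.4]
tool_rot: [-0.662, 0.64, -1.448]
force: [-0.5, 0.8, 1.2]
gripper_width: -0.002
```

Emit:
{"name": "jog_arm", "arguments": {"commands": [{"fingers":1.0,"dp":[0,0,0],"angular":[0,0,0]},{"fingers":1.0,"dp":[0,0,0],"angular":[0,0,0]},{"fingers":1.0,"dp":[0,0,0],"angular":[0,0,0]},{"fingers":1.0,"dp":[-20,0,10],"angular":[0,0,0]},{"fingers":1.0,"dp":[-25,0,20],"angular":[0,0,0]}]}}

```text
clock: 12.32
position: [444.6, -101.4, 126.0]
tool_rot: [-0.662, 0.643, -1.446]
force: [0.1, -0.1, 0.4]
gripper_width: 0.0
```

Emit:
{"name": "jog_arm", "arguments": {"commands": [{"fingers":1.0,"dp":[0,0,30],"angular":[0,0,0]},{"fingers":1.0,"dp":[0,0,40],"angular":[0,6,0]},{"fingers":1.0,"dp":[0,0,40],"angular":[0,6,0]},{"fingers":1.0,"dp":[0,0,40],"angular":[0,6,0]},{"fingers":1.0,"dp":[0,0,40],"angular":[0,6,0]}]}}

```text
clock: 12.95
position: [449.8, -94.5, 279.4]
tool_rot: [-0.887, 0.888, -1.322]
force: [0.4, 0.2, -0.6]
gripper_width: 0.0
```

Emit:
{"name": "jog_arm", "arguments": {"commands": [{"fingers":1.0,"dp":[15,-20,0],"angular":[0,6,0]},{"fingers":1.0,"dp":[20,-20,0],"angular":[0,6,0]},{"fingers":1.0,"dp":[20,-20,0],"angular":[0,6,0]},{"fingers":1.0,"dp":[20,-20,0],"angular":[0,0,0]},{"fingers":1.0,"dp":[0,0,0],"angular":[0,0,0]}]}}

```text
clock: 13.58
position: [526.7, -175.5, 277.4]
tool_rot: [-1.111, 1.127, -1.199]
force: [-0.8, 0.6, -0.4]
gripper_width: -0.005
```

```bash
python3 - <<'E'
from h import *
s=env.sense();print(s['clock'],s['position'].round(1),s['joint_positions'].round(2));print(R.from_rotvec(s['tool_rot']).as_matrix().round(3))
E
```

```text
13.575 [ 526.7 -175.5  277.4] [-0.58  0.2   1.55  0.1   1.33 -0.64]
[[ 0.036  0.107  0.994]
 [-0.998  0.049  0.031]
 [-0.045 -0.993  0.109]]
```

Emit:
{"name": "jog_arm", "arguments": {"commands": [{"fingers":1.0,"dp":[15,0,0],"angular":[8,2,0]},{"fingers":1.0,"dp":[20,0,0],"angular":[8,2,0]},{"fingers":1.0,"dp":[20,0,0],"angular":[8,2,0]},{"fingers":1.0,"dp":[20,0,0],"angular":[8,0,0]},{"fingers":1.0,"dp":[15,0,0],"angular":[7,0,0]}]}}

```text
clock: 14.2
position: [615.8, -174.3, 278.7]
tool_rot: [-0.651, 1.457, -0.656]
force: [0.0, 0.2, -0.1]
gripper_width: -0.002
```

Emit:
{"name": "jog_arm", "arguments": {"commands": [{"fingers":1.0,"dp":[0,0,-20],"angular":[0,0,0]},{"fingers":1.0,"dp":[0,0,0],"angular":[0,0,0]},{"fingers":1.0,"dp":[0,0,0],"angular":[0,0,0]}]}}

```text
clock: 14.58
position: [615.5, -173.6, 259.7]
tool_rot: [-0.656, 1.454, -0.66]
force: [-0.2, -1.0, 0.3]
gripper_width: -0.003
```

```bash
python3 - <<'E'
from h import *
s=env.sense();print(s['clock'],s['position'].round(1),s['joint_positions'].round(2));M=R.from_rotvec(s['tool_rot']).as_matrix();print(M.round(3))
w=cam('wrist'); im=env.get_image('wrist')
p=[606,-29,-1.545]
L=[[123+a,9+b,149] for a,b in [(0,0),(-10.5,-16),(10.5,-16),(10.5,16),(-10.5,16)]]
print(proj(w,tw(p,L)).round(), proj(w,[s['position']+19*M[:,1]]),tw(p,L)[0])
cv2.imwrite('pics/w5.png',im[:,:,::-1])
E
```

```text
14.575 [ 615.5 -173.6  259.7] [-0.73  0.63  1.14  0.55  1.85 -0.71]
[[ 0.012  0.008  1.   ]
 [-0.748  0.664  0.004]
 [-0.664 -0.748  0.014]]
[[281. 289.]
 [260. 276.]
 [260. 304.]
 [302. 303.]
 [301. 275.]] [[278.5390749  262.70700091]] [ 618.16960194 -151.72693587  149.        ]
```

View pics/w5.png

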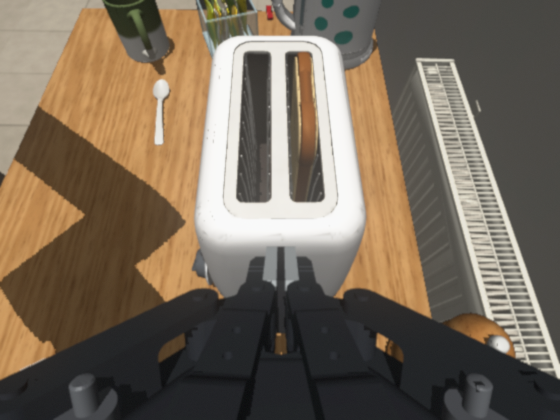

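```bash
python3 - <<'E'
from h import *
w=cam('wrist');p=[606,-29,-1.545]
print(proj(w,tw(p,[[71,3,190],[71,-25,190],[71,15,190],[71,43,190],[-95,3,190]])).round())
E
```

```text
[[271. 204.]
 [232. 204.]
 [288. 204.]
 [326. 203.]
 [270.  50.]]
```

Emit:
{"name": "jog_arm", "arguments": {"commands": [{"fingers":1.0,"dp":[2,10,-20],"angular":[0,0,0]},{"fingers":1.0,"dp":[0,0,-25],"angular":[0,0,0]},{"fingers":1.0,"dp":[0,0,-20],"angular":[0,0,0]},{"fingers":1.0,"dp":[0,0,0],"angular":[0,0,0]},{"fingers":1.0,"dp":[0,0,0],"angular":[0,0,0]}]}}

```text
clock: 15.25
position: [618.2, -164.8, 194.5]
tool_rot: [-0.655, 1.454, -0.661]
force: [-0.3, -0.7, 0.4]
gripper_width: -0.004
```

Emit:
{"name": "jog_arm", "arguments": {"commands": [{"fingers":1.0,"dp":[0,1,-10],"angular":[0,0,0]},{"fingers":1.0,"dp":[0,0,-8],"angular":[0,0,0]},{"fingers":1.0,"dp":[0,0,-8],"angular":[0,0,0]},{"fingers":1.0,"dp":[0,0,-6],"angular":[0,0,0]},{"fingers":1.0,"dp":[0,0,0],"angular":[0,0,0]}]}}

```text
clock: 15.88
position: [617.7, -163.5, 160.8]
tool_rot: [-0.654, 1.457, -0.659]
force: [-0.1, 0.0, 0.4]
gripper_width: 0.0
```

```bash
python3 - <<'E'
from h import *
print(env.sense()['position'],env.sense()['force'])
for n in ['top','scene']: cv2.imwrite(f'pics/{n}6.png',env.get_image(n)[:,:,::-1])
w=env.get_image('wrist')[:,:,::-1]
a=cv2.imread('pics/top6.png')[120:260,215:375];b=cv2.imread('pics/scene6.png')[110:250,215:375]
cv2.imwrite('pics/c6.png',np.vstack([cv2.resize(np.hstack([a,b]),None,fx=2.5,fy=2.5)]))
E
```

```text
[ 617.67845079 -163.54248187  160.8222712 ] [-0.08898265  0.00420537  0.40565664]
```

View pics/c6.png

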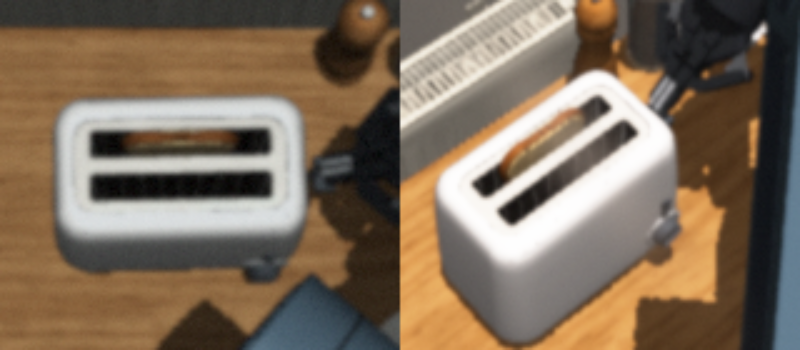

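Emit:
{"name": "jog_arm", "arguments": {"commands": [{"fingers":1.0,"dp":[0,0,-8],"angular":[0,0,0]},{"fingers":1.0,"dp":[0,0,-8],"angular":[0,0,0]},{"fingers":1.0,"dp":[0,0,-8],"angular":[0,0,0]},{"fingers":1.0,"dp":[0,0,-8],"angular":[0,0,0]},{"fingers":1.0,"dp":[0,0,-4],"angular":[0,0,0]}]}}

```text
clock: 16.65
position: [617.7, -163.5, 124.7]
tool_rot: [-0.655, 1.456, -0.659]
force: [0.4, 0.0, 1.0]
gripper_width: 0.002
```

```bash
python3 - <<'E'
from h import *
print(env.sense()['position'],env.sense()['force'])
for n in ['top','scene']: cv2.imwrite(f'pics/{n}7.png',env.get_image(n)[:,:,::-1])
a=cv2.imread('pics/top7.png')[120:260,215:375];b=cv2.imread('pics/scene7.png')[110:250,215:375]
cv2.imwrite('pics/c7.png',cv2.resize(np.hstack([a,b]),None,fx=2.5,fy=2.5))
E
```

```text
[ 617.67093815 -163.51034713  124.68487414] [0.44213506 0.04770858 0.95073857]
```

View pics/c7.png

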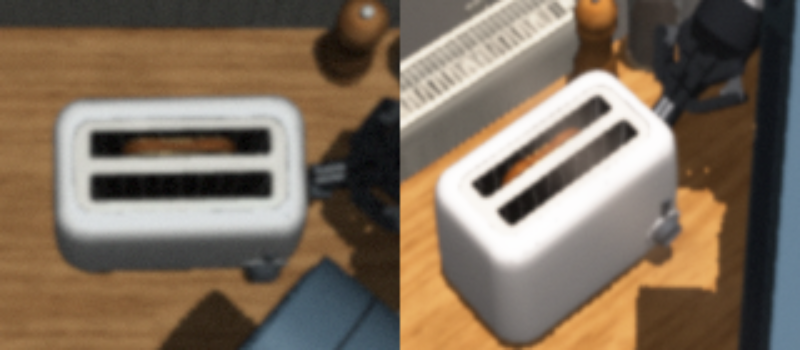

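The bread has sunk with the lever and the toaster hasn't moved. I'll press on gently until the force shows the stop.

Emit:
{"name": "jog_arm", "arguments": {"commands": [{"fingers":1.0,"dp":[0,0,-6],"angular":[0,0,0]},{"fingers":1.0,"dp":[0,0,-5],"angular":[0,0,0]},{"fingers":1.0,"dp":[0,0,-2],"angular":[0,0,0]},{"fingers":1.0,"dp":[0,0,0],"angular":[0,0,0]}]}}

```text
clock: 17.25
position: [617.8, -163.6, 112.2]
tool_rot: [-0.655, 1.456, -0.66]
force: [-0.5, -0.5, -0.5]
gripper_width: -0.0
```

Emit:
{"name": "jog_arm", "arguments": {"commands": [{"fingers":1.0,"dp":[0,0,-3],"angular":[0,0,0]},{"fingers":1.0,"dp":[0,0,0],"angular":[0,0,0]}]}}

```text
clock: 17.5
position: [617.9, -163.7, 109.3]
tool_rot: [-0.655, 1.456, -0.66]
force: [-0.5, 0.2, -0.3]
gripper_width: -0.002
```

Emit:
{"name": "jog_arm", "arguments": {"commands": [{"fingers":1.0,"dp":[0,0,-3],"angular":[0,0,0]},{"fingers":1.0,"dp":[0,0,0],"angular":[0,0,0]}]}}

```text
clock: 17.75
position: [618.0, -163.7, 108.4]
tool_rot: [-0.654, 1.454, -0.659]
force: [-1.8, -0.7, 9.0]
gripper_width: 0.003
```

Emit:
{"name": "jog_arm", "arguments": {"commands": [{"fingers":1.0,"dp":[0,0,-3],"angular":[0,0,0]},{"fingers":1.0,"dp":[0,0,0],"angular":[0,0,0]}]}}

```text
clock: 18.0
position: [618.0, -163.7, 108.1]
tool_rot: [-0.652, 1.453, -0.658]
force: [-6.0, -2.4, 22.2]
gripper_width: -0.0
```

Emit:
{"name": "jog_arm", "arguments": {"commands": [{"fingers":1.0,"dp":[0,0,1],"angular":[0,0,0]},{"fingers":1.0,"dp":[0,0,0],"angular":[0,0,0]},{"fingers":1.0,"dp":[0,0,8],"angular":[0,0,0]},{"fingers":1.0,"dp":[0,-5,15],"angular":[0,0,0]},{"fingers":1.0,"dp":[0,-10,25],"angular":[0,0,0]}]}}

```text
clock: 18.62
position: [617.6, -178.4, 152.6]
tool_rot: [-0.655, 1.457, -0.658]
force: [0.2, 0.6, 1.2]
gripper_width: 0.002
```

Emit:
{"name": "jog_arm", "arguments": {"commands": [{"fingers":1.0,"dp":[0,-5,40],"angular":[0,0,0]},{"fingers":1.0,"dp":[0,0,40],"angular":[0,0,0]},{"fingers":1.0,"dp":[0,0,40],"angular":[0,0,0]},{"fingers":1.0,"dp":[-30,0,20],"angular":[-8,0,0]},{"fingers":1.0,"dp":[-30,0,0],"angular":[-8,0,0]}]}}

```text
clock: 19.25
position: [557.9, -185.1, 294.5]
tool_rot: [-0.873, 1.37, -0.879]
force: [0.5, 0.3, 0.5]
gripper_width: 0.001
```

Emit:
{"name": "jog_arm", "arguments": {"commands": [{"fingers":1.0,"dp":[-40,0,0],"angular":[-8,0,0]},{"fingers":1.0,"dp":[-40,0,0],"angular":[-8,0,0]},{"fingers":1.0,"dp":[-40,0,0],"angular":[0,0,0]},{"fingers":1.0,"dp":[0,0,0],"angular":[0,0,0]},{"fingers":1.0,"dp":[0,0,0],"angular":[0,0,0]}]}}

```text
clock: 19.88
position: [438.5, -184.1, 293.1]
tool_rot: [-1.081, 1.27, -1.083]
force: [0.2, 0.8, -0.3]
gripper_width: -0.005
```

```bash
python3 - <<'E'
from h import *
s=env.sense();print(s['clock'],s['position'],s['force'])
for n in ['top','scene']: cv2.imwrite(f'pics/{n}8.png',env.get_image(n)[:,:,::-1])
a=cv2.imread('pics/top8.png')[110:330,100:450];b=cv2.imread('pics/scene8.png')[80:300,150:500]
cv2.imwrite('pics/c8.png',cv2.resize(np.hstack([a,b]),(800,int(220*800/700))))
E
```

```text
19.875 [ 438.53675206 -184.10436133  293.13494644] [ 0.22546139  0.8077725  -0.29845665]
```

View pics/c8.png

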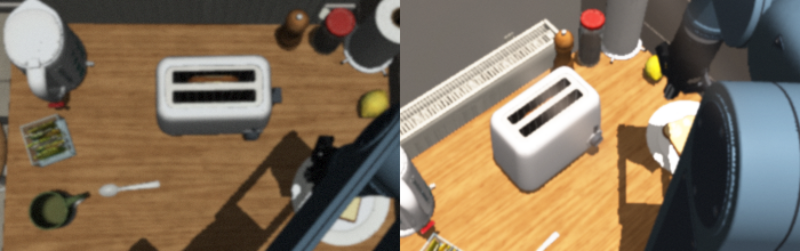

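```bash
python3 - <<'E'
from bench import env
print(env.sign_off())
E
```

```text
the job is handed in; nothing more can be done
None
```

The three-step demonstration is done and handed in at about 20 s on the robot's clock. The sign-off gives no verdict.

- **Empty slot:** I pointed straight down with the fingertips about 3 cm above the middle of the slot and held for about 2.5 s.
- **Dial:** I pointed from in front, tilted about 42° from vertical, with the fingertips about 37 mm from its face, and held for about 2.3 s. On the way, the last joint reached its range limit and stopped the approach. I turned the gripper 90° about its own axis and carried on.
- **Lever:** With the gripper leaning out about 42°, I pressed down until the hard stop showed as about 22 N, then drew back. The lever's light resistance before the stop was lost in the force noise (about ±1 N), so the contact there shows only in the pictures.

**Last checks:** In the final top and scene pictures the slice has sunk to about the toaster's top. The toaster and the visible things look unmoved. The arm hides part of the plate, the slice on it and the lemon. The force on the tool is back at noise level. I judged the end state by eye and did not measure how far anything moved.

**Disagreement:** My first fit of the toaster's position was up to 3 pixels off in the top and scene cameras. The closer wrist pictures agreed with it to 2 or 3 mm.

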